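# Plug in the wiper jig stop, lock the sliding leg at its mark and keep hold

### The job

Set up the wiper jig: plug the rectangular-shanked stop block fully home into the socket at the end of the jig and let go of it. Then, with its cam lever still open, slide the sprung leg out until its pointer stands over the brass mark block, keep the leg held there while you squeeze the cam lever fully closed against the leg's grip plate, and finish still gripping lever and plate together with the pointer over the mark. Never close the lever away from the mark, and leave the round stop, the funnel, the tire gauge, both wiper arms and the bowl where they are.

Things in the scene. Friction and masses are not known exactly. Their poses are not given: they have to be found in the camera images.
- jig: Fixed wiper jig: grey base plate 260 x 100 x 8 mm with an aluminium rail 36 mm wide, top 22 mm above the bench. Origin on the bench surface; x runs along the rail from the socket end (plate -80 to +180 mm), z up, +y roughly towards the robot. Dark socket block 80 x 70 x 30 mm high centred at x -120, y 0.
- socket (a point): Centre of the mouth of the rectangular socket, in the top face of the socket block, 30 mm above the bench; axes as the jig's. The hole is 36 mm long (jig x) by 26 mm wide (jig y), 24 mm deep, with a 2 mm chamfer at the mouth.
- plug: Loose steel stop block, about 250 g, upright on its shank on the bench, left or right of the jig. Origin: centre of the shank's underside, z up. Shank 34 (its x) x 24 (y) x 22 mm long, foot edges rounded; head above it 46 (x) x 34 (y) mm, 22 to 58 mm above the origin, flat sides. Either way round fits; home, the head rests on the socket block, origin 22 mm below the mouth.
- round_stop: Loose steel stop with round head (40 mm diameter) and round shank, 58 mm tall, standing on the bench; not wanted. Origin: centre of its underside.
- leg (a joint): Travel of the sliding leg along the jig's +x, in m: 0 = fully in (nearest the socket), stop at 0.13. About 1 N of friction and a light return spring (20 N/m from 0, 2 N at 0.1 m): let go beyond about 0.05 it creeps back, so it must be held at the mark.
- grip (a point): Point on the leg to centre the grasp near, 55 mm above the bench, midway between the outer faces of grip plate and closed lever (then 20 mm apart across jig y: plate at -10, lever at +10). Axes as the jig's. Plate and lever are 38 to 72 mm above the bench; the saddle below reaches up to 31 mm. Clear either side for fingers.
- crossbar (a point): Centre of the near (-x) face of the leg's steel crossbar, 16 mm ahead (+x) of grip: 8 mm thick, 110 mm wide (jig y -55 to +55), 31 to 65 mm above the bench. Fingers standing either side of the open lever and plate can push the leg out by it without squeezing. The leg's rubber-faced end stop stands 57 to 65 mm farther on, top 62 mm above the bench.
- lever (a joint): Cam lever angle in rad: 0 = closed, flat along the grip plate; stop at 0.33 (open). It starts open and stays where it is left (friction, some 4 to 5 N at the tip to move it).
- lever_handle (a point): Middle of the outer face of the cam lever's black handle, 6 mm from its free tip, 55 mm above the bench; moves with the lever, its x axis runs along the handle towards the tip. Handle 65 x 8 mm, 38 to 72 mm above the bench, on the leg's jig +y side; hinged (vertical axis) 57 mm behind grip at jig y +6. The tip, near the crossbar, stands out up to 31 mm from the centre line when fully open.
- grip_plate (a point): Point on the outer face (jig y -10 mm) of the leg's fixed upright grip plate, opposite the lever and beside grip, 55 mm above the bench; axes as the jig's. Plate 73 x 12 mm, 31 to 72 mm above the bench.
- pointer (a point): Tip region of the leg's pointer, a dark strip 3 mm wide that points to jig -y, 27 mm above the bench; 47 mm behind grip along x, at jig y -40 mm. Moves with the leg.
- mark: Brass mark block on the jig's base plate beside the rail, 10 (jig x) x 16 (y) x 14 mm high, top 22 mm above the bench, just under the pointer's path. Origin: centre of its underside; axes as the jig's. The pointer is over the mark when its centre lies within the block's 10 mm width. Its place along the rail varies.
- funnel: Black plastic funnel standing mouth down, 120 mm wide, 130 mm high. Origin: centre of its underside. Leave it.
- gauge: Chrome tire gauge lying on the bench between the robot and the jig, about 128 x 20 mm and 11 mm high. Origin: underside, near its middle. Leave it.
- wiper1: Folded wiper arm lying on the bench beyond the jig, 260 x 36 x 14 mm. Leave it.
- wiper2: The other folded wiper arm, same size. Leave it.
- bowl: White ceramic bowl of spare end caps, 104 mm wide, 42 mm high, right of the jig. Origin: centre of its underside. Leave it.
Mind the look-alikes: they are no part of the job. What is shaped like the plug but green or red is not meant.

How it is judged:
By the outcome, as a careful person would: the job done as asked, in the order asked, and still so for the second after the job is handed in, while the arm keeps its last pose, push and grip.
It also fails if it takes over 51 s, if anything falls off the work surface, if the arm or the gripper's body presses on something with over 40 N, if the wrist force passes 120 N, or if a joint passes its speed limit or range.

### The arm

A 6-joint arm with a two-finger parallel gripper is mounted at the origin on the work surface. World frame = base frame: x ahead of the robot, y to its left, z up, the work surface at z = 0. Lengths are in mm, angles in rad, forces in N, time in s.
With the tool pointing down it reaches from about 350 to 875 mm from the base axis. Payload 4.2 kg.
Tool frame: the origin (TCP) lies at the very end of the fingers, on their centre line; the grasp point (between the pads) lies 19 mm behind it; z points along the fingers, y is the line along which they close (so a half turn about z gives the same grasp; the last joint's range is limited). The gripper opens to 85 mm and grips with 20 to 120 N. Pads are 22 mm wide; open, the fingers measure 114 mm over their backs; the gripper's body (76 mm by 85 mm) begins 54 mm behind the grasp point. The pads swing forward as they close: fully open they stand 13 mm farther back than shut.
Start: joints at [-0.96, 0.385, 0.008, 0, -1.194, -0.259], TCP at [215.382, -586.694, 231.312] pointing down, gripper open.
Joint ranges: [-3.14, 3.14], [-1.21, 2.06], [-1.07, 1.41], [-3.16, 2.05], [-2.99, -0.16], [-3.1, 3.1]. Speed limits (rad/s): [2.79, 2.79, 3.14, 3.14, 3.14, 3.14].

### API

Orientations are given as a rotation vector (axis times angle).
In Python, from plant import robot, cams, ticket gives the robot as it stands.
- The arm moves only by the tool arm_command, never from a script. Its argument "increments" is a list of rows, each an object of numbers: "x", "y", "z": the shift along the tool's x, y, z normalised to -1 to 1, where 1 is 100 mm; "rx", "ry", "rz": the turn, a rotation vector about the tool's x, y, z normalised to -1 to 1, where 1 is pi rad; "jaw": the opening, from 0 (shut) to 1 (fully open). In form: [{"x": .., "y": .., "z": .., "rx": .., "ry": .., "rz": .., "jaw": ..}, ...]. A call has exactly 10 rows; each row is the pose to reach, as a shift and turn from the pose commanded when the call began, along the tool's axes at that moment, turning the shorter way round; what a row does not reach only later rows make up. A row lasts 1/10 s, in which the tool goes at most 50 mm and 8.59 degrees, less where a joint would pass 70% of its speed; a pose out of reach is approached as far as the arm can. A call with a number of a shift or a turn outside -1 to 1 is refused whole. A call with a gripper value outside its range is refused whole. The fingers move at their own pace and stop on an object; "squeeze" is the grip in N (left out, the last holds). Time passes only in rows, so rows that repeat a pose let the fingers close, or fill a call up. It gives the time, the measured TCP pose, the force, the opening and the grip force at its end, in the units of the state.
- robot.state(): the state, without advancing time (a new reading comes with each control period).
- cams.camera(name): name is "scene" or "side" or "wrist"; returns a dict with "color" (384x512x3 uint8, red, green, blue), "camera_matrix" (3x3 intrinsics, pixels), "k1" (the pictures are not rectified: a ray, as slopes to the right and down, at radius r is drawn at 1 + k1 r^2 times it, then the intrinsics apply), "rvec" (rotation vector, rad) and "tvec" (3), from world to camera coordinates, as OpenCV has them; the wrist camera has in their place "T_tool_cam" (4x4, takes a point from camera to tool coordinates, whose origin is the TCP and whose axes are the flange's). Camera axes: x right, y down, z forward; pixel columns grow to the right and rows downward; lengths in mm; the calibration is good to about 2 mm. A picture is of the moment at which its call begins: read the wrist's pose just before it. There is no depth.
- ticket.hand_in(): hands the job in; it is judged then, once.
The state is a dict: "time_s": time; "joint_positions": joint angles; "qd": joint speeds; "tau": joint torques, N m; "ee_pos": TCP position; "ee_rot": TCP orientation; "force": force on the tool from outside, world axes, zero at the start; "moment": the same for the moment, N m; "opening": finger opening in mm; "grasp_force": force on a finger pad.
Only numpy, scipy, OpenCV 4.12 (cv2) and the standard library are available. Lean on these libraries where they do the work, as an engineer would, in place of code of your own. Each camera call takes 0.05 s, during which the arm holds its last target. There are 200 camera calls.

## Working session

There is one attempt and no reset: what is moved stays moved. The work goes in short steps, Python scripts to look and compute and a tool call to move; the robot and the scene stay as the last step left them, time stands still between calls to the robot, and variables do not carry over. Pictures are saved under pics/ and viewed, at most 10 in all, crops included, and the job is handed in when it is done.

Besides the shell and the picture viewer there is one more tool, called after "Emit:" as name([rows], argument=value, ...), one row to a line, values as JSON. arm_command: Moves the arm, as the interface text tells. Scaled input: -1 to 1 covers 100 mm each way for a shift and pi rad each way for a turn. Its arguments: {"type":"object","properties":{"increments":{"type":"array"},"squeeze":{"type":"number"}},"required":["increments"]}

```bash
ls; mkdir -p pics
cat > h.py <<'E'
import numpy as np, cv2
from plant import robot, cams, ticket
from scipy.spatial.transform import Rotation as R
def save(n,img): cv2.imwrite(f'pics/{n}.png',img[:,:,::-1])
def rays(c,px,st=None):
    """world origin and directions for pixels"""
    K=np.array(c['camera_matrix']);px=np.atleast_2d(px).astype(float)
    d=(px-[K[0,2],K[1,2]])/[K[0,0],K[1,1]]
    u=d.copy()
    for _ in range(20): u=d/(1+c['k1']*(u**2).sum(1,keepdims=True))
    v=np.c_[u,np.ones(len(u))]
    if 'rvec' in c:
        Rm=cv2.Rodrigues(np.array(c['rvec'],float))[0]; t=np.array(c['tvec'],float).ravel()
        return -Rm.T@t, v@Rm
    T=np.array(c['T_tool_cam']);Rt=R.from_rotvec(st['ee_rot']).as_matrix()
    return Rt@T[:3,3]+np.array(st['ee_pos']), v@(Rt@T[:3,:3]).T
def onz(c,px,z,st=None):
    o,d=rays(c,px,st); return o+d*((z-o[2])/d[:,2:])
def proj(c,P,st=None):
    P=np.atleast_2d(P).astype(float);K=np.array(c['camera_matrix'])
    if 'rvec' in c:
        Rm=cv2.Rodrigues(np.array(c['rvec'],float))[0]; X=P@Rm.T+np.array(c['tvec'],float).ravel()
    else:
        T=np.array(c['T_tool_cam']);Rt=R.from_rotvec(st['ee_rot']).as_matrix()
        X=((P-np.array(st['ee_pos']))@Rt-T[:3,3])@T[:3,:3]
    u=X[:,:2]/X[:,2:];u=u*(1+c['k1']*(u**2).sum(1,keepdims=True))
    return u*[K[0,0],K[1,1]]+[K[0,2],K[1,2]]
E
python3 - <<'E'
from h import *
s=robot.state();print(s)
im=[]
for n in('scene','side'):
    c=cams.camera(n);save(n,c['color']);np.save(n+'.npy',c,allow_pickle=True)
    print(n,c['camera_matrix'],c['k1'],rays(c,[256,192]))
    im.append(c['color'])
c=cams.camera('wrist');print(c['T_tool_cam']);im.append(c['color'])
save('wr',im[2])
save('both',cv2.resize(np.vstack(im[:2]),(800,1200))[:600]);save('both2',cv2.resize(im[1],(800,600)))
E
```

```text
pics
{'time_s': 0.0, 'joint_positions': array([-9.60396433e-01,  3.85558931e-01,  6.58639611e-03, -5.48199091e-04,
       -1.19396373e+00, -2.58611448e-01]), 'qd': array([-0.00052392,  0.00068023,  0.00044754, -0.00122583, -0.00066236,
        0.00055034]), 'tau': array([-1.06206418e-03, -3.92292345e+01,  1.88405085e+01,  4.18628097e+00,
       -4.61609088e-03, -9.70625052e-06]), 'ee_pos': array([ 215.18923407, -586.14997807,  230.19740515]), 'ee_rot': array([ 0.54935314, -3.09274119, -0.00338551]), 'force': array([-1.16017094,  0.00294268,  0.27522729]), 'moment': array([0.01147984, 0.00581173, 0.03438732]), 'grasp_force': 0.0, 'opening': 85.13851688005852}
scene [[473.22902328   0.         256.17727505]
 [  0.         473.22902328 185.52655807]
 [  0.           0.           1.        ]] -0.03466700711500941 (array([1066.59270643,  668.9091884 , 1276.09626644]), array([[-0.34430951, -0.50606034, -0.7909116 ]]))
side [[415.85137058   0.         252.3364297 ]
 [  0.         415.85137058 192.19765546]
 [  0.           0.           1.        ]] 0.015632577803094787 (array([ -9.43761706, 544.2662996 , 889.76667967]), array([[ 0.46838509, -0.56481546, -0.67946799]]))
[[ 2.35503763e-04 -9.49486929e-01 -3.13806495e-01  7.83860424e+01]
 [ 9.99999930e-01  3.15247363e-04 -2.03372158e-04  9.78335083e-01]
 [ 2.92025876e-04 -3.13806425e-01  9.49486936e-01 -1.41879812e+02]
 [ 0.00000000e+00  0.00000000e+00  0.00000000e+00  1.00000000e+00]]
```

View pics/both.png

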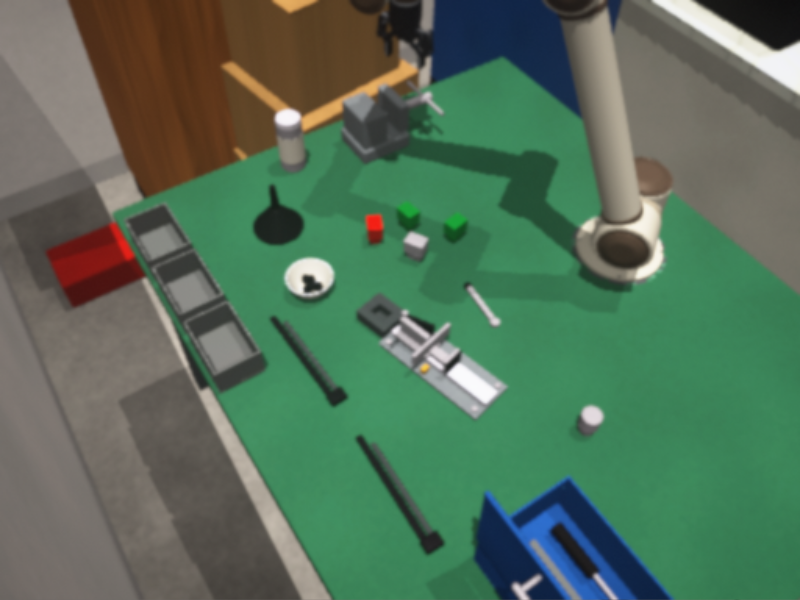

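View pics/both2.png

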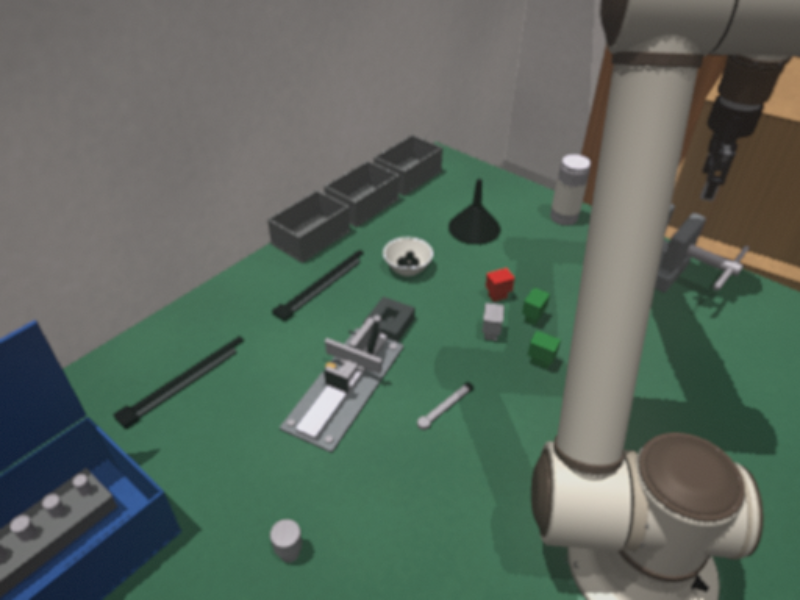

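Scene picture (800x600 view): grey steel block with flat sides at (416,245), greens at (408,215) and (455,226), red at (374,228), and a round steel stop at (590,420). The grey flat-sided block fits the plug. The socket block is at (380,315), the brass mark at (424,368), and the leg's crossbar at (432,343).

Run:
```python
from h import *
S=np.load('scene.npy',allow_pickle=True).item();D=np.load('side.npy',allow_pickle=True).item()
k=1.5625
for n,p,z in [('plughead',(416,240),58),('socket',(380,312),30),('mark',(424,368),22),('plate c1',(475,414),8),('plate c2',(506,387),8),('plate c3',(380,343),8),('crossbar l',(413,360),65),('crossbar r',(449,326),65),('gauge a',(468,288),8),('gauge b',(496,322),8),('bowl',(310,278),40),('green',(408,212),50),('green2',(455,224),50),('red',(374,222),50)]:
    print(n,onz(S,np.array(p)/k,z).round(0))
for n,p,z in [('plughead',(494,312),58),('socket',(390,316),30),('plate far',(283,428),8),('plate far2',(332,450),8)]:
    print('side',n,onz(D,np.array(p)/k,z).round(0))
im=cv2.resize(S['color'][125:265,200:340],(600,600),interpolation=cv2.INTER_CUBIC)
save('crop1',im)
```

```text
plughead [[ 414. -232.   58.]]
socket [[ 577. -124.   30.]]
mark [[575.  36.  22.]]
plate c1 [[545. 170.   8.]]
plate c2 [[457. 155.   8.]]
plate c3 [[611. -71.   8.]]
crossbar l [[599.  31.  65.]]
crossbar r [[492.   3.  65.]]
gauge a [[370. -90.   8.]]
gauge b [[375.  17.   8.]]
bowl [[ 659. -277.   40.]]
green [[ 376. -321.   50.]]
green2 [[ 307. -231.   50.]]
red [[ 459. -336.   50.]]
side plughead [[ 412. -236.   58.]]
side socket [[ 569. -124.   30.]]
side plate far [[544. 174.   8.]]
side plate far2 [[453. 151.   8.]]
```

View pics/crop1.png

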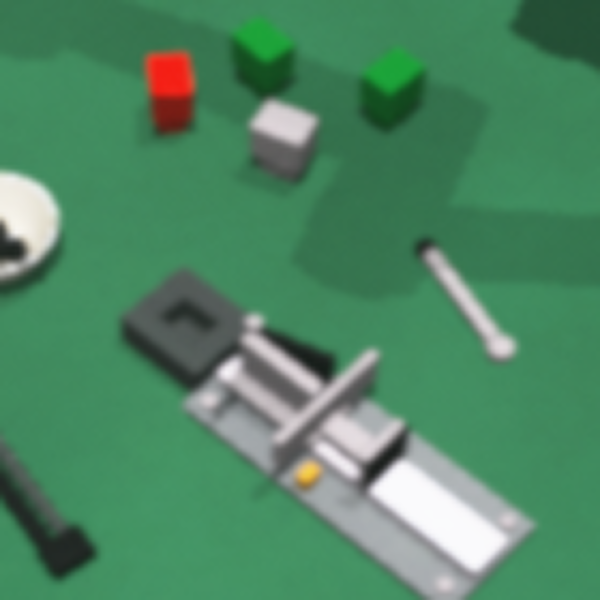

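The crop shows the steel block at crop pixel (284,135). It is grey and flat-sided, so it is the plug; the red and green ones are decoys. I'm moving above it.

Emit:
arm_command([
  {"x": -0.1,"y": 0.085},
  {"x": -0.2,"y": 0.17},
  {"x": -0.3,"y": 0.255},
  {"x": -0.4,"y": 0.34},
  {"x": -0.5,"y": 0.425},
  {"x": -0.6,"y": 0.51},
  {"x": -0.7,"y": 0.6},
  {"x": -0.8,"y": 0.68},
  {"x": -0.9,"y": 0.77},
  {"x": -1,"y": 0.86},
])

```text
validation failed for argument at $.in...
```

Emit:
arm_command([
  {"x": -0.1,"y": 0.085},
  {"x": -0.2,"y": 0.17},
  {"x": -0.3,"y": 0.255},
  {"x": -0.4,"y": 0.34},
  {"x": -0.5,"y": 0.425},
  {"x": -0.6,"y": 0.51},
  {"x": -0.7,"y": 0.6},
  {"x": -0.8,"y": 0.68},
  {"x": -0.9,"y": 0.77},
  {"x": -1,"y": 0.86},
])

```text
validation failed for argument at $.in...
```

Emit:
arm_command([
  {"x": -0.12,"y": 0.1},
  {"x": -0.25,"y": 0.2},
  {"x": -0.37,"y": 0.3},
  {"x": -0.5,"y": 0.45},
  {"x": -0.62,"y": 0.55},
  {"x": -0.75,"y": 0.65},
  {"x": -0.87,"y": 0.78},
  {"x": -1,"y": 0.9},
  {"x": -1,"y": 0.9},
  {"x": -1,"y": 0.9},
])

```text
validation failed for argument at $.in...
```

```bash
cat >> h.py <<'E'
def shot(n):
    st=robot.state();c=cams.camera('wrist');c['st']=st;np.save(n+'.npy',c,allow_pickle=True);save(n,c['color']);return c,st
def rects(c,st,z,lo,hi,amin=300):
    hsv=cv2.cvtColor(c['color'],cv2.COLOR_RGB2HSV);m=cv2.inRange(hsv,np.array(lo),np.array(hi))
    m=cv2.morphologyEx(m,cv2.MORPH_OPEN,np.ones((3,3),np.uint8))
    for q in cv2.findContours(m,cv2.RETR_EXTERNAL,cv2.CHAIN_APPROX_NONE)[0]:
        if cv2.contourArea(q)<amin: continue
        W=onz(c,q[:,0],z,st)[:,:2].astype(np.float32);r=cv2.minAreaRect(W)
        print('px',cv2.minAreaRect(q)[0],'world',np.round(r[0],1),'size',np.round(r[1],1),'ang',round(r[2],1))
E
python3 - <<'E'
from h import *
c,st=shot('w1');print(st['ee_pos'],st['ee_rot'],st['time_s'],c['camera_matrix'])
rects(c,st,58,(0,0,120),(179,60,255))
E
```

```text
[ 215.20824367 -586.31195472  230.47981166] [ 5.49480962e-01 -3.09273278e+00 -2.53033667e-03] 0.15 [[288.60159648   0.         254.19563481]
 [  0.         288.60159648 194.37922897]
 [  0.           0.           1.        ]]
px (181.35800170898438, 264.9515075683594) world [ 359.4 -627.2] size [125.1  88.6] ang 89.8
px (65.42501831054688, 267.2482604980469) world [ 443.2 -782.1] size [117.5 372.3] ang 63.3
px (211.31414794921875, 192.45079040527344) world [ 253.6 -622. ] size [135.4  39.2] ang 89.7
px (253.85743713378906, 86.7102279663086) world [ 131.9 -612.8] size [136.3 137. ] ang 40.4
```

View pics/w1.png

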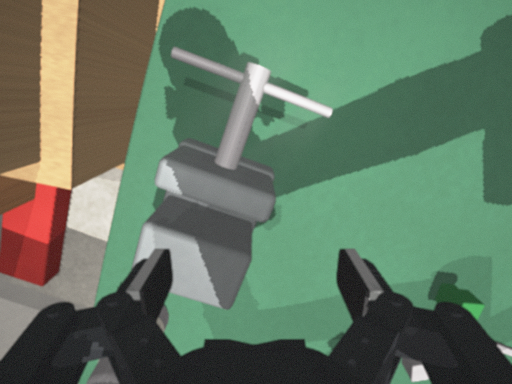

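The wrist view shows the vise, so the arm has not moved: the moves were refused, probably because every row needs all seven keys. I'll retry with full rows.

Emit:
arm_command([
  {"x": -0.1,"y": 0.085,"z": 0,"rx": 0,"ry": 0,"rz": 0,"jaw": 1},
  {"x": -0.2,"y": 0.17,"z": 0,"rx": 0,"ry": 0,"rz": 0,"jaw": 1},
  {"x": -0.3,"y": 0.26,"z": 0,"rx": 0,"ry": 0,"rz": 0,"jaw": 1},
  {"x": -0.4,"y": 0.34,"z": 0,"rx": 0,"ry": 0,"rz": 0,"jaw": 1},
  {"x": -0.5,"y": 0.43,"z": 0,"rx": 0,"ry": 0,"rz": 0,"jaw": 1},
  {"x": -0.6,"y": 0.51,"z": 0,"rx": 0,"ry": 0,"rz": 0,"jaw": 1},
  {"x": -0.7,"y": 0.6,"z": 0,"rx": 0,"ry": 0,"rz": 0,"jaw": 1},
  {"x": -0.8,"y": 0.68,"z": 0,"rx": 0,"ry": 0,"rz": 0,"jaw": 1},
  {"x": -0.9,"y": 0.77,"z": 0,"rx": 0,"ry": 0,"rz": 0,"jaw": 1},
  {"x": -1,"y": 0.86,"z": 0,"rx": 0,"ry": 0,"rz": 0,"jaw": 1},
])

```text
time_s: 1.2
ee_pos: [280.1, -470.5, 231.3]
ee_rot: [-0.55, 3.093, 0.0]
force: [0.3, -0.9, -0.6]
opening: 85.6
grasp_force: 0.0
```

Emit:
arm_command([
  {"x": -0.1,"y": 0.085,"z": 0,"rx": 0,"ry": 0,"rz": 0,"jaw": 1},
  {"x": -0.2,"y": 0.17,"z": 0,"rx": 0,"ry": 0,"rz": 0,"jaw": 1},
  {"x": -0.3,"y": 0.26,"z": 0,"rx": 0,"ry": 0,"rz": 0,"jaw": 1},
  {"x": -0.4,"y": 0.34,"z": 0,"rx": 0,"ry": 0,"rz": 0,"jaw": 1},
  {"x": -0.5,"y": 0.43,"z": 0,"rx": 0,"ry": 0,"rz": 0,"jaw": 1},
  {"x": -0.6,"y": 0.51,"z": 0,"rx": 0,"ry": 0,"rz": 0,"jaw": 1},
  {"x": -0.7,"y": 0.6,"z": 0,"rx": 0,"ry": 0,"rz": 0,"jaw": 1},
  {"x": -0.8,"y": 0.68,"z": 0,"rx": 0,"ry": 0,"rz": 0,"jaw": 1},
  {"x": -0.9,"y": 0.77,"z": 0,"rx": 0,"ry": 0,"rz": 0,"jaw": 1},
  {"x": -1,"y": 0.86,"z": 0,"rx": 0,"ry": 0,"rz": 0,"jaw": 1},
])

```text
time_s: 2.2
ee_pos: [344.3, -355.3, 231.3]
ee_rot: [0.55, -3.093, -0.0]
force: [0.3, -0.7, 0.0]
opening: 85.5
grasp_force: 0.0
```

Emit:
arm_command([
  {"x": -0.12,"y": 0.1,"z": 0,"rx": 0,"ry": 0,"rz": 0,"jaw": 1},
  {"x": -0.25,"y": 0.2,"z": 0,"rx": 0,"ry": 0,"rz": 0,"jaw": 1},
  {"x": -0.37,"y": 0.3,"z": 0,"rx": 0,"ry": 0,"rz": 0,"jaw": 1},
  {"x": -0.5,"y": 0.45,"z": 0,"rx": 0,"ry": 0,"rz": 0,"jaw": 1},
  {"x": -0.62,"y": 0.55,"z": 0,"rx": 0,"ry": 0,"rz": 0,"jaw": 1},
  {"x": -0.75,"y": 0.65,"z": 0,"rx": 0,"ry": 0,"rz": 0,"jaw": 1},
  {"x": -0.87,"y": 0.78,"z": 0,"rx": 0,"ry": 0,"rz": 0,"jaw": 1},
  {"x": -1,"y": 0.9,"z": 0,"rx": 0,"ry": 0,"rz": 0,"jaw": 1},
  {"x": -1,"y": 0.9,"z": 0,"rx": 0,"ry": 0,"rz": 0,"jaw": 1},
  {"x": -1,"y": 0.9,"z": 0,"rx": 0,"ry": 0,"rz": 0,"jaw": 1},
])

```text
time_s: 3.2
ee_pos: [406.8, -236.9, 231.4]
ee_rot: [0.551, -3.093, 0.0]
force: [-0.1, 0.7, 0.4]
opening: 85.4
grasp_force: 0.0
```

Run:
```python
from h import *
c,st=shot('w2');print(st['ee_pos'],st['ee_rot'],st['time_s'])
rects(c,st,58,(0,0,120),(179,60,255))
```

```text
[ 406.83671015 -236.9191522   231.35943019] [ 5.51466692e-01 -3.09279178e+00  8.72429623e-05] 3.2
px (178.24002075195312, 318.32000732421875) world [ 635.4 -261.7] size [90.1 63. ] ang 46.0
px (321.59234619140625, 306.26153564453125) world [547.3 -86.7] size [52.2 27.3] ang 15.0
px (429.6285400390625, 293.27203369140625) world [477.9  42.4] size [ 56.3 154.6] ang 10.5
px (403.28558349609375, 194.55209350585938) world [370.1 -62.3] size [102.4  19.4] ang 85.5
px (253.87298583984375, 179.8621826171875) world [ 414.8 -233.2] size [35.8 47.8] ang 29.9
```

View pics/w2.png

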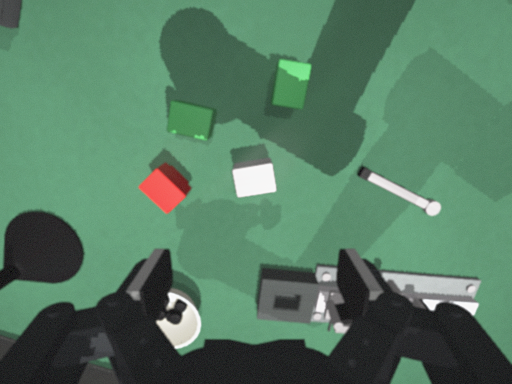

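The wrist view shows the plug at (254,180), the red and green blocks around it, and the socket hole at (287,302). The plug is at world (415,-233), with its short axis at 30°. I'll check the last joint's room for a turn so tool y points along jig +y (about 195°).

Run:
```python
from h import *
s=robot.state();print(s['joint_positions'])
Rt=R.from_rotvec(s['ee_rot']).as_matrix();print(Rt.round(3))
d=np.array([414.8,-233.2,130])-[406.8,-236.9,231.4];print('tool shift',Rt.T@d)
yt=np.array([np.cos(np.radians(209.9)),np.sin(np.radians(209.9)),0]);g=Rt.T@yt;print('turn about tool z deg',np.degrees(np.arctan2(-g[0],g[1])))
```

```text
[-1.81848202e-01  1.19821681e-01 -3.53859335e-01  8.93654380e-05
 -1.09712250e+00 -1.03687844e+00]
[[-0.939 -0.345 -0.   ]
 [-0.345  0.939 -0.   ]
 [ 0.    -0.    -1.   ]]
tool shift [ -8.78996174   0.72052771 101.39954345]
turn about tool z deg -99.72555737790356
```

Emit:
arm_command([
  {"x": -0.02,"y": 0,"z": 0.1,"rx": 0,"ry": 0,"rz": -0.045,"jaw": 1},
  {"x": -0.04,"y": 0,"z": 0.2,"rx": 0,"ry": 0,"rz": -0.09,"jaw": 1},
  {"x": -0.06,"y": 0,"z": 0.3,"rx": 0,"ry": 0,"rz": -0.135,"jaw": 1},
  {"x": -0.08,"y": 0,"z": 0.4,"rx": 0,"ry": 0,"rz": -0.18,"jaw": 1},
  {"x": -0.09,"y": 0,"z": 0.5,"rx": 0,"ry": 0,"rz": -0.225,"jaw": 1},
  {"x": -0.09,"y": 0,"z": 0.6,"rx": 0,"ry": 0,"rz": -0.27,"jaw": 1},
  {"x": -0.09,"y": 0,"z": 0.7,"rx": 0,"ry": 0,"rz": -0.315,"jaw": 1},
  {"x": -0.09,"y": 0,"z": 0.8,"rx": 0,"ry": 0,"rz": -0.36,"jaw": 1},
  {"x": -0.09,"y": 0,"z": 0.9,"rx": 0,"ry": 0,"rz": -0.405,"jaw": 1},
  {"x": -0.09,"y": 0,"z": 1,"rx": 0,"ry": 0,"rz": -0.45,"jaw": 1},
])

```text
time_s: 4.25
ee_pos: [414.9, -234.9, 130.9]
ee_rot: [2.431, -1.989, 0.0]
force: [-0.1, 0.3, -0.0]
opening: 85.2
grasp_force: 0.0
```

Emit:
arm_command([
  {"x": 0,"y": 0,"z": 0,"rx": 0,"ry": 0,"rz": -0.04,"jaw": 1},
  {"x": 0,"y": 0,"z": 0,"rx": 0,"ry": 0,"rz": -0.08,"jaw": 1},
  {"x": 0,"y": 0,"z": 0,"rx": 0,"ry": 0,"rz": -0.104,"jaw": 1},
  {"x": 0,"y": 0,"z": 0,"rx": 0,"ry": 0,"rz": -0.104,"jaw": 1},
  {"x": 0,"y": 0,"z": 0,"rx": 0,"ry": 0,"rz": -0.104,"jaw": 1},
  {"x": 0,"y": 0,"z": 0,"rx": 0,"ry": 0,"rz": -0.104,"jaw": 1},
  {"x": 0,"y": 0,"z": 0,"rx": 0,"ry": 0,"rz": -0.104,"jaw": 1},
  {"x": 0,"y": 0,"z": 0,"rx": 0,"ry": 0,"rz": -0.104,"jaw": 1},
  {"x": 0,"y": 0,"z": 0,"rx": 0,"ry": 0,"rz": -0.104,"jaw": 1},
  {"x": 0,"y": 0,"z": 0,"rx": 0,"ry": 0,"rz": -0.104,"jaw": 1},
])

```text
time_s: 5.25
ee_pos: [415.2, -234.2, 131.3]
ee_rot: [-2.719, 1.574, -0.0]
force: [-0.1, 0.2, 1.0]
opening: 85.4
grasp_force: 0.0
```

Run:
```python
from h import *
c,st=shot('w3');print(st['ee_pos'],st['ee_rot'],st['time_s'])
rects(c,st,58,(0,0,120),(179,60,255))
Rt=R.from_rotvec(st['ee_rot']).as_matrix();print(np.degrees(np.arctan2(Rt[1,1],Rt[0,1])))
```

```text
[ 415.19502948 -234.2321747   131.33868456] [-2.71890522e+00  1.57385016e+00 -4.75722846e-05] 5.25
px (210.49070739746094, 332.40411376953125) world [ 389.1 -100.6] size [56.4 12.5] ang 84.7
px (11.568964004516602, 317.82763671875) world [562.7 -10.5] size [19.8 80.3] ang 9.2
px (59.5, 285.0) world [532.4 -77.9] size [13.3 38.3] ang 11.8
px (91.52083587646484, 277.6296691894531) world [507.5 -99.3] size [23.8 72.6] ang 7.6
px (256.5, 205.0) world [ 415.4 -233.3] size [34.6 45.8] ang 29.9
px (39.1413688659668, 218.5343475341797) world [ 562.5 -122.8] size [ 50.1 112.2] ang 15.7
px (231.3235321044922, 87.79411315917969) world [ 474.5 -301.1] size [11.8 29.3] ang 63.1
px (300.33270263671875, 30.47903060913086) world [ 452.6 -356.9] size [13.9 31.7] ang 66.2
px (32.49999237060547, 30.999996185302734) world [ 616.6 -267.9] size [66.2 31.5] ang 58.3
-150.12918350083987
```

View pics/w3.png

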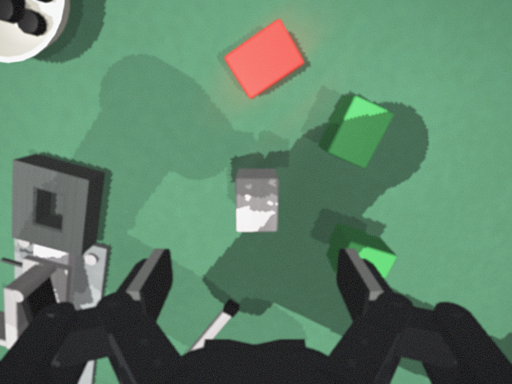

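The wrist view shows the plug centred at (256,205), within 1 mm of the tool axis and yaw-aligned. I'm descending and gripping.

Emit:
arm_command([
  {"x": 0,"y": 0,"z": 0.15,"rx": 0,"ry": 0,"rz": 0,"jaw": 1},
  {"x": 0,"y": 0,"z": 0.3,"rx": 0,"ry": 0,"rz": 0,"jaw": 1},
  {"x": 0,"y": 0,"z": 0.45,"rx": 0,"ry": 0,"rz": 0,"jaw": 1},
  {"x": -0.01,"y": 0,"z": 0.6,"rx": 0,"ry": 0,"rz": 0,"jaw": 1},
  {"x": -0.01,"y": 0,"z": 0.75,"rx": 0,"ry": 0,"rz": 0,"jaw": 1},
  {"x": -0.01,"y": 0,"z": 0.9,"rx": 0,"ry": 0,"rz": 0,"jaw": 1},
  {"x": -0.01,"y": 0,"z": 1,"rx": 0,"ry": 0,"rz": 0,"jaw": 1},
  {"x": -0.01,"y": 0,"z": 1,"rx": 0,"ry": 0,"rz": 0,"jaw": 0.2},
  {"x": -0.01,"y": 0,"z": 1,"rx": 0,"ry": 0,"rz": 0,"jaw": 0.2},
  {"x": -0.01,"y": 0,"z": 1,"rx": 0,"ry": 0,"rz": 0,"jaw": 0.2},
], squeeze=60)

```text
time_s: 6.3
ee_pos: [415.3, -233.5, 32.0]
ee_rot: [-2.719, 1.573, -0.002]
force: [-0.7, -0.1, 0.1]
opening: 43.8
grasp_force: 0.0
```

Run:
```python
from h import *
c=np.load('w3.npy',allow_pickle=True).item();st=c['st']
# socket top outline (dark grey) at z=30 and hole, from w3 & w2
for n in('w2','w3'):
    c=np.load(n+'.npy',allow_pickle=True).item();st=c['st'];print(n)
    hsv=cv2.cvtColor(c['color'],cv2.COLOR_RGB2HSV)
    p=proj(c,[[563,-123,30]],st)[0].astype(int);print(p,hsv[p[1],p[0]])
    m=cv2.inRange(hsv,np.array((0,0,70)),np.array((179,60,115)))
    for q in cv2.findContours(m,cv2.RETR_CCOMP,cv2.CHAIN_APPROX_NONE)[0]:
        if cv2.contourArea(q)<100: continue
        W=onz(c,q[:,0],30,st)[:,:2].astype(np.float32);r=cv2.minAreaRect(W)
        if np.hypot(*(np.array(r[0])-[570,-123]))<90: print(np.round(r[0],1),np.round(r[1],1),round(r[2],1),cv2.minAreaRect(q)[0])
```

```text
w2
[290 294] [ 70   7 107]
[561.7 -94.3] [ 92.3 151.2] 4.4 (306.68426513671875, 298.1395263671875)
[ 576.8 -123.8] [28.2 38.7] 19.8 (286.5, 302.0)
[544.4 -60.1] [26.3 14.7] 62.7 (336.0000305175781, 297.0000305175781)
w3
[ 60 217] [90  9 56]
[550.2 -63.1] [102.3 212. ] 12.9 (58.685279846191406, 251.40609741210938)
[ 575.4 -125. ] [27.3 37.4] 14.5 (48.931365966796875, 208.99525451660156)
[ 553.6 -158.4] [10.1 22. ] 15.1 (81.5, 190.0)
```

Emit:
arm_command([
  {"x": 0,"y": 0,"z": 0,"rx": 0,"ry": 0,"rz": 0,"jaw": 0.2},
  {"x": 0,"y": 0,"z": 0,"rx": 0,"ry": 0,"rz": 0,"jaw": 0.2},
  {"x": 0,"y": 0,"z": 0,"rx": 0,"ry": 0,"rz": 0,"jaw": 0.2},
  {"x": 0,"y": 0,"z": -0.1,"rx": 0,"ry": 0,"rz": 0,"jaw": 0.2},
  {"x": 0,"y": 0,"z": -0.25,"rx": 0,"ry": 0,"rz": 0,"jaw": 0.2},
  {"x": 0,"y": -0.1,"z": -0.4,"rx": 0,"ry": 0,"rz": 0,"jaw": 0.2},
  {"x": 0,"y": -0.25,"z": -0.55,"rx": 0,"ry": 0,"rz": 0.02,"jaw": 0.2},
  {"x": 0,"y": -0.4,"z": -0.7,"rx": 0,"ry": 0,"rz": 0.04,"jaw": 0.2},
  {"x": 0,"y": -0.6,"z": -0.8,"rx": 0,"ry": 0,"rz": 0.06,"jaw": 0.2},
  {"x": 0,"y": -0.8,"z": -0.8,"rx": 0,"ry": 0,"rz": 0.084,"jaw": 0.2},
])

```text
time_s: 7.3
ee_pos: [485.4, -193.2, 113.3]
ee_rot: [-2.484, 1.92, -0.005]
force: [0.7, -0.5, -2.6]
opening: 32.8
grasp_force: 60.7
```

Run:
```python
from h import *
c,st=shot('w4');print(st['ee_pos'],st['ee_rot'],st['opening'],st['grasp_force'])
rects(c,st,st['ee_pos'][2]+28,(0,0,120),(179,60,255))
Rt=R.from_rotvec(st['ee_rot']).as_matrix();print(np.degrees(np.arctan2(Rt[1,1],Rt[0,1])))
print(Rt.T@(np.array([576,-124.4,112])-st['ee_pos']))
```

```text
[ 485.40922942 -193.22546422  113.25927478] [-2.48367484  1.92037394 -0.00473232] 32.84996202013709 60.67994612589246
px (253.37847900390625, 274.4277038574219) world [ 487.5 -194.4] size [32.8 45.1] ang 14.2
px (139.15396118164062, 247.16152954101562) world [ 540.8 -190.8] size [35.9 50. ] ang 13.5
px (301.7262878417969, 26.12774658203125) world [ 497.  -297.8] size [21.2  9.5] ang 85.6
px (57.49999237060547, 52.99999237060547) world [ 583.1 -267. ] size [47.8 37.3] ang 11.6
-165.4221804876218
[ -43.81030164 -104.99231681    1.57762262]
```

Emit:
arm_command([
  {"x": -0.07,"y": -0.16,"z": 0,"rx": 0,"ry": 0,"rz": 0,"jaw": 0.2},
  {"x": -0.14,"y": -0.32,"z": 0,"rx": 0,"ry": 0,"rz": 0,"jaw": 0.2},
  {"x": -0.21,"y": -0.48,"z": 0,"rx": 0,"ry": 0,"rz": 0,"jaw": 0.2},
  {"x": -0.28,"y": -0.64,"z": 0,"rx": 0,"ry": 0,"rz": 0,"jaw": 0.2},
  {"x": -0.35,"y": -0.8,"z": 0,"rx": 0,"ry": 0,"rz": 0,"jaw": 0.2},
  {"x": -0.4,"y": -0.92,"z": 0,"rx": 0,"ry": 0,"rz": 0,"jaw": 0.2},
  {"x": -0.44,"y": -1,"z": 0,"rx": 0,"ry": 0,"rz": 0,"jaw": 0.2},
  {"x": -0.44,"y": -1,"z": 0,"rx": 0,"ry": 0,"rz": 0,"jaw": 0.2},
  {"x": -0.44,"y": -1,"z": 0,"rx": 0,"ry": 0,"rz": 0,"jaw": 0.2},
  {"x": -0.44,"y": -1,"z": 0,"rx": 0,"ry": 0,"rz": 0,"jaw": 0.2},
])

```text
time_s: 8.35
ee_pos: [568.9, -125.9, 111.2]
ee_rot: [2.487, -1.918, -0.001]
force: [0.3, -0.9, -1.6]
opening: 32.8
grasp_force: 60.7
```

Run:
```python
from h import *
c,st=shot('w5');print(st['ee_pos'],st['ee_rot'],st['opening'],st['grasp_force'],st['joint_positions'])
rects(c,st,st['ee_pos'][2]+28,(0,0,120),(179,60,255))
Rt=R.from_rotvec(st['ee_rot']).as_matrix();print(np.degrees(np.arctan2(Rt[1,1],Rt[0,1])))
hsv=cv2.cvtColor(c['color'],cv2.COLOR_RGB2HSV)
m=cv2.inRange(hsv,np.array((0,0,70)),np.array((179,60,115)))
for q in cv2.findContours(m,cv2.RETR_CCOMP,cv2.CHAIN_APPROX_NONE)[0]:
        if cv2.contourArea(q)<100: continue
        W=onz(c,q[:,0],30,st)[:,:2].astype(np.float32);r=cv2.minAreaRect(W)
        print('dark',np.round(r[0],1),np.round(r[1],1),round(r[2],1),np.round(cv2.minAreaRect(q)[0]))
```

```text
[ 568.8863277  -125.86013484  111.24906608] [ 2.48741392e+00 -1.91832733e+00 -9.52414977e-04] 32.83080629575866 60.68378387019038 [ 6.00367403e-02  4.25695631e-01 -2.57027074e-01 -1.43026769e-04
 -8.88781297e-01  1.96969536e-01]
px (425.6153869628906, 293.0769348144531) world [ 488.6 -137.7] size [23.1  6.2] ang 85.5
px (250.0, 194.0) world [ 582.9 -165.3] size [8.3 8.7] ang 14.8
px (245.9148406982422, 248.91436767578125) world [ 577.1 -134.4] size [45.9 95.2] ang 9.5
px (56.59528732299805, 130.9620819091797) world [ 664.  -166.1] size [ 3.3 93.1] ang 2.2
px (180.5, 17.5) world [ 623.  -222.5] size [44.7 11.4] ang 13.7
-165.27978821331598
dark [565.   15.5] [20.4 14.8] 7.8 [223. 333.]
dark [623.2  28.3] [28.5 14.2] 83.7 [162. 330.]
dark [537.1   4.2] [20.8 32.8] 13.6 [254. 330.]
dark [398.2 -76.1] [16.4 52.4] 3.7 [419. 291.]
dark [517.9 -46.8] [ 31.2 111.9] 8.2 [289. 289.]
dark [593.4 -54.8] [17.8 57.6] 14.7 [210. 266.]
dark [ 571.8 -130.9] [68.4 79.7] 21.7 [252. 192.]
dark [ 575.1 -130.6] [18.9 21.4] 13.8 [250. 194.]
dark [ 590.1 -128.1] [ 6.5 23.9] 13.6 [232. 192.]
dark [ 734.1 -131.6] [ 10.3 185.2] 2.0 [ 57. 131.]
dark [ 734.4 -131.5] [  8.7 184.6] 2.2 [ 57. 131.]
```

View pics/w5.png

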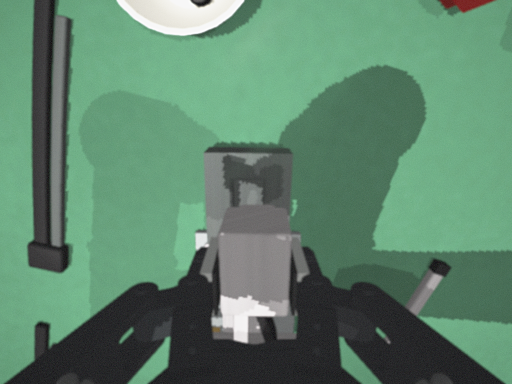

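The wrist view shows the plug held at (255,270), and the socket block's far edge at row 152, columns 205–291, with the hole at columns 222–275. I'll work out the residual offsets from the edges.

Run:
```python
from h import *
c=np.load('w5.npy',allow_pickle=True).item();st=c['st'];g=cv2.cvtColor(c['color'],cv2.COLOR_RGB2GRAY).astype(int)
for r in(158,170,178): print(r,list(g[r,198:300:1]))
print('col240',list(g[145:320,225])); print('col270',list(g[145:330,270]));
print(260,list(g[260,205:305]));print(280,list(g[280,205:305]))
```

```text
158 [np.int64(139), np.int64(137), np.int64(141), np.int64(139), np.int64(141), np.int64(137), np.int64(137), np.int64(138), np.int64(137), np.int64(134), np.int64(137), np.int64(133), np.int64(135), np.int64(137), np.int64(136), np.int64(138), np.int64(135), np.int64(134), np.int64(134), np.int64(134), np.int64(137), np.int64(132), np.int64(132), np.int64(133), np.int64(114), np.int64(84), np.int64(72), np.int64(70), np.int64(74), np.int64(74), np.int64(70), np.int64(68), np.int64(72), np.int64(81), np.int64(85), np.int64(89), np.int64(90), np.int64(88), np.int64(88), np.int64(91), np.int64(87), np.int64(94), np.int64(95), np.int64(102), np.int64(106), np.int64(108), np.int64(118), np.int64(129), np.int64(136), np.int64(139), np.int64(142), np.int64(143), np.int64(144), np.int64(145), np.int64(146), np.int64(144), np.int64(140), np.int64(138), np.int64(136), np.int64(131), np.int64(132), np.int64(121), np.int64(107), np.int64(101), np.int64(97), np.int64(94), np.int64(88), np.int64(92), np.int64(89), np.int64(91), np.int64(91), np.int64(89), np.int64(92), np.int64(89), np.int64(91),
[... 10898 characters left out ...]
4(136), np.int64(135), np.int64(135), np.int64(134), np.int64(135), np.int64(137), np.int64(135), np.int64(134), np.int64(136), np.int64(133), np.int64(135), np.int64(132), np.int64(135), np.int64(136), np.int64(133), np.int64(138), np.int64(132), np.int64(133), np.int64(136), np.int64(136), np.int64(134), np.int64(141), np.int64(135), np.int64(136), np.int64(139), np.int64(133), np.int64(138), np.int64(141), np.int64(138), np.int64(136), np.int64(132), np.int64(121), np.int64(98), np.int64(58), np.int64(36), np.int64(36), np.int64(42), np.int64(44), np.int64(52), np.int64(74), np.int64(111), np.int64(136), np.int64(132), np.int64(119), np.int64(90), np.int64(56), np.int64(43), np.int64(41)]
```

Run:
```python
from h import *
c=np.load('w5.npy',allow_pickle=True).item();st=c['st'];Rt=R.from_rotvec(st['ee_rot']).as_matrix()
T=lambda P:((P-np.array(st['ee_pos']))@Rt).round(1)
print('head top x/y edges tool',T(onz(c,[[254,233.5],[254,298],[219,265],[289.5,265]],138,st)).tolist())
g=c['color'].astype(int);print(g[152:153,200:210].tolist(),g[165,284:298].tolist())
print('block edge tool',T(onz(c,[[248,152.5],[205,165],[291,165]],30,st)).tolist())
print('w3 hole in tool (w5)',T(np.array([[575.4,-125,30],[576.8,-123.8,30]])).tolist(),'yaw',np.degrees(np.arctan2(Rt[1,1],Rt[0,1])))
```

```text
head top x/y edges tool [[23.0, -1.9, -26.8], [-11.2, -1.9, -26.7], [7.1, -17.9, -26.8], [7.1, 14.4, -26.7]]
[[[105, 162, 125], [106, 161, 126], [105, 159, 125], [106, 148, 120], [100, 121, 106], [95, 99, 96], [96, 100, 97], [94, 97, 93], [89, 96, 92], [92, 99, 95]]] [[87, 95, 90], [85, 91, 87], [90, 95, 92], [88, 93, 91], [87, 93, 90], [88, 92, 88], [87, 93, 91], [85, 95, 87], [80, 105, 89], [82, 117, 94], [83, 122, 97], [79, 120, 96], [81, 119, 95], [78, 115, 91]]
block edge tool [[40.0, -6.8, 81.2], [30.1, -40.8, 81.2], [30.1, 27.0, 81.3]]
w3 hole in tool (w5) [[0.8, -6.6, 81.2], [0.0, -8.2, 81.2]] yaw -165.27978821331598
```

Emit:
arm_command([
  {"x": 0,"y": -0.02,"z": 0.08,"rx": 0,"ry": 0,"rz": 0,"jaw": 0.2},
  {"x": 0,"y": -0.04,"z": 0.16,"rx": 0,"ry": 0,"rz": 0,"jaw": 0.2},
  {"x": 0,"y": -0.048,"z": 0.24,"rx": 0,"ry": 0,"rz": 0,"jaw": 0.2},
  {"x": 0,"y": -0.048,"z": 0.32,"rx": 0,"ry": 0,"rz": 0,"jaw": 0.2},
  {"x": 0,"y": -0.048,"z": 0.4,"rx": 0,"ry": 0,"rz": 0,"jaw": 0.2},
  {"x": 0,"y": -0.048,"z": 0.43,"rx": 0,"ry": 0,"rz": 0,"jaw": 0.2},
  {"x": 0,"y": -0.048,"z": 0.43,"rx": 0,"ry": 0,"rz": 0,"jaw": 0.2},
  {"x": 0,"y": -0.048,"z": 0.43,"rx": 0,"ry": 0,"rz": 0,"jaw": 0.2},
  {"x": 0,"y": -0.048,"z": 0.43,"rx": 0,"ry": 0,"rz": 0,"jaw": 0.2},
  {"x": 0,"y": -0.048,"z": 0.43,"rx": 0,"ry": 0,"rz": 0,"jaw": 0.2},
])

```text
time_s: 9.4
ee_pos: [574.4, -124.3, 68.8]
ee_rot: [-2.488, 1.917, -0.001]
force: [-0.6, 0.3, -1.2]
opening: 32.9
grasp_force: 60.7
```

Run:
```python
from h import *
c,st=shot('w6');print(st['ee_pos'],st['force'])
save('w6c',cv2.resize(c['color'][120:340,160:340],(648,594*0+792))[:600])
```

```text
[ 574.43821621 -124.30095012   68.75542683] [-0.6359983   0.28838591 -1.1988006 ]
```

View pics/w6c.png

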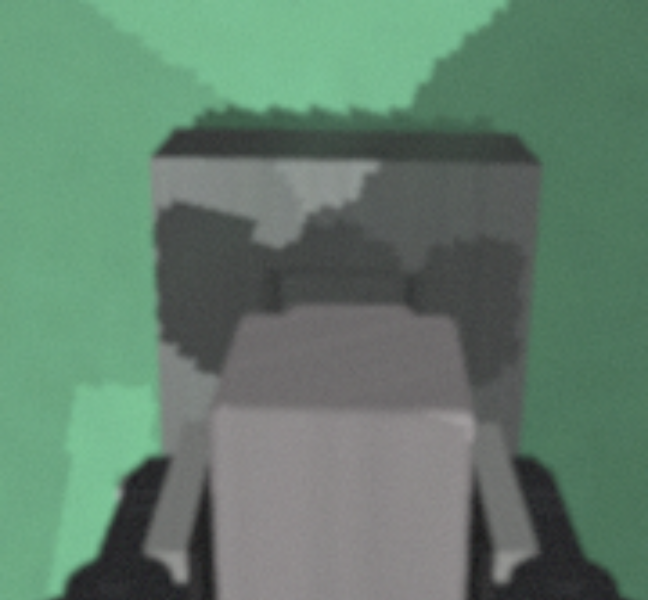

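The crop shows the block's far top edge at crop row 160 (columns 153–540). The hole's chamfer edge is at row 270 (columns 270–412), and the plug head's top edge is at row 410 (columns 213–472).

Run:
```python
from h import *
c=np.load('w6.npy',allow_pickle=True).item();st=c['st'];Rt=R.from_rotvec(st['ee_rot']).as_matrix()
T=lambda P:((P-np.array(st['ee_pos']))@Rt).round(1)
px=lambda a:np.array(a)/3.6+[160,120]
z=st['ee_pos'][2]
print('head top',T(onz(c,px([[213,412],[472,412],[342,410]]),z+26.8,st)).tolist())
print('head bottom',T(onz(c,px([[242,318],[458,318]]),z+26.8-36,st)).tolist())
print('block',T(onz(c,px([[153,157],[540,164],[345,160],[159,300],[530,300]]),30,st)).tolist())
print('hole',T(onz(c,px([[270,285],[412,285],[341,270]]),30,st)).tolist())
```

```text
head top [[22.6, -17.2, -26.8], [22.6, 14.5, -26.8], [22.9, -1.4, -26.8]]
head bottom [[21.1, -17.0, 9.2], [21.1, 16.6, 9.2]]
block [[40.3, -34.9, 38.8], [39.1, 33.7, 38.7], [39.7, -0.9, 38.8], [13.3, -35.3, 38.8], [13.4, 33.4, 38.7]]
hole [[16.3, -14.6, 38.8], [16.3, 11.5, 38.7], [19.2, -1.6, 38.8]]
```

Emit:
arm_command([
  {"x": 0,"y": 0,"z": 0.03,"rx": 0,"ry": 0,"rz": 0.004,"jaw": 0.2},
  {"x": 0,"y": 0,"z": 0.06,"rx": 0,"ry": 0,"rz": 0.004,"jaw": 0.2},
  {"x": 0,"y": 0,"z": 0.09,"rx": 0,"ry": 0,"rz": 0.004,"jaw": 0.2},
  {"x": 0,"y": 0,"z": 0.12,"rx": 0,"ry": 0,"rz": 0.004,"jaw": 0.2},
  {"x": 0,"y": 0,"z": 0.15,"rx": 0,"ry": 0,"rz": 0.004,"jaw": 0.2},
  {"x": 0,"y": 0,"z": 0.18,"rx": 0,"ry": 0,"rz": 0.004,"jaw": 0.2},
  {"x": 0,"y": 0,"z": 0.2,"rx": 0,"ry": 0,"rz": 0.004,"jaw": 0.2},
  {"x": 0,"y": 0,"z": 0.22,"rx": 0,"ry": 0,"rz": 0.004,"jaw": 0.2},
  {"x": 0,"y": 0,"z": 0.24,"rx": 0,"ry": 0,"rz": 0.004,"jaw": 0.2},
  {"x": 0,"y": 0,"z": 0.26,"rx": 0,"ry": 0,"rz": 0.004,"jaw": 0.2},
])

```text
time_s: 10.45
ee_pos: [574.8, -124.3, 42.3]
ee_rot: [-2.476, 1.933, -0.002]
force: [2.5, 0.6, 0.1]
opening: 33.1
grasp_force: 60.9
```

Emit:
arm_command([
  {"x": 0,"y": 0,"z": 0.01,"rx": 0,"ry": 0,"rz": 0,"jaw": 0.2},
  {"x": 0,"y": 0,"z": 0.02,"rx": 0,"ry": 0,"rz": 0,"jaw": 0.2},
  {"x": 0,"y": 0,"z": 0.025,"rx": 0,"ry": 0,"rz": 0,"jaw": 0.2},
  {"x": 0,"y": 0,"z": 0.03,"rx": 0,"ry": 0,"rz": 0,"jaw": 0.2},
  {"x": 0,"y": 0,"z": 0.03,"rx": 0,"ry": 0,"rz": 0,"jaw": 0.2},
  {"x": 0,"y": 0,"z": 0.03,"rx": 0,"ry": 0,"rz": 0,"jaw": 0.2},
  {"x": 0,"y": 0,"z": 0.03,"rx": 0,"ry": 0,"rz": 0,"jaw": 0.2},
  {"x": 0,"y": 0,"z": 0.03,"rx": 0,"ry": 0,"rz": 0,"jaw": 0.2},
  {"x": 0,"y": 0,"z": 0.03,"rx": 0,"ry": 0,"rz": 0,"jaw": 0.2},
  {"x": 0,"y": 0,"z": 0.03,"rx": 0,"ry": 0,"rz": 0,"jaw": 0.2},
])

```text
time_s: 11.45
ee_pos: [574.8, -124.3, 40.4]
ee_rot: [-2.476, 1.932, -0.002]
force: [1.5, 1.9, 4.9]
opening: 33.3
grasp_force: 61.1
```

Emit:
arm_command([
  {"x": 0,"y": 0,"z": 0.01,"rx": 0,"ry": 0,"rz": 0,"jaw": 0.2},
  {"x": 0,"y": 0,"z": 0.02,"rx": 0,"ry": 0,"rz": 0,"jaw": 0.2},
  {"x": 0,"y": 0,"z": 0.02,"rx": 0,"ry": 0,"rz": 0,"jaw": 0.2},
  {"x": 0,"y": 0,"z": 0.02,"rx": 0,"ry": 0,"rz": 0,"jaw": 0.2},
  {"x": 0,"y": 0,"z": 0.0,"rx": 0,"ry": 0,"rz": 0,"jaw": 0.2},
  {"x": 0,"y": 0,"z": 0.0,"rx": 0,"ry": 0,"rz": 0,"jaw": 0.6},
  {"x": 0,"y": 0,"z": 0.0,"rx": 0,"ry": 0,"rz": 0,"jaw": 0.8},
  {"x": 0,"y": 0,"z": 0.0,"rx": 0,"ry": 0,"rz": 0,"jaw": 1},
  {"x": 0,"y": 0,"z": 0.0,"rx": 0,"ry": 0,"rz": 0,"jaw": 1},
  {"x": 0,"y": 0,"z": 0.0,"rx": 0,"ry": 0,"rz": 0,"jaw": 1},
])

```text
time_s: 12.45
ee_pos: [573.7, -124.4, 38.9]
ee_rot: [2.475, -1.933, -0.002]
force: [0.6, 0.1, -0.9]
opening: 85.6
grasp_force: 0.0
```

Emit:
arm_command([
  {"x": 0,"y": 0,"z": -0.1,"rx": 0,"ry": 0,"rz": 0,"jaw": 1},
  {"x": 0,"y": 0,"z": -0.25,"rx": 0,"ry": 0,"rz": 0,"jaw": 1},
  {"x": 0,"y": 0,"z": -0.4,"rx": 0,"ry": 0,"rz": 0,"jaw": 1},
  {"x": 0,"y": 0,"z": -0.55,"rx": 0,"ry": 0,"rz": 0,"jaw": 1},
  {"x": -0.1,"y": 0,"z": -0.7,"rx": 0,"ry": 0,"rz": 0,"jaw": 1},
  {"x": -0.3,"y": 0,"z": -0.85,"rx": 0,"ry": 0,"rz": 0,"jaw": 1},
  {"x": -0.5,"y": 0,"z": -1,"rx": 0,"ry": 0,"rz": 0,"jaw": 1},
  {"x": -0.7,"y": 0,"z": -1,"rx": 0,"ry": 0,"rz": 0,"jaw": 1},
  {"x": -0.85,"y": 0,"z": -1,"rx": 0,"ry": 0,"rz": 0,"jaw": 1},
  {"x": -1,"y": 0,"z": -1,"rx": 0,"ry": 0,"rz": 0,"jaw": 1},
])

```text
time_s: 13.45
ee_pos: [549.4, -26.1, 139.6]
ee_rot: [-2.476, 1.933, 0.0]
force: [-0.2, -0.0, -0.3]
opening: 85.6
grasp_force: 0.0
```

Run:
```python
from h import *
c,st=shot('w7');print(st['ee_pos'],st['ee_rot'],st['time_s'],st['opening'])
save('w7b',cv2.resize(c['color'],(800,600)))
```

```text
[549.39046184 -26.13982653 139.60141336] [-2.47648497e+00  1.93295586e+00  9.49142664e-05] 13.45 85.64797044527661
```

View pics/w7b.png

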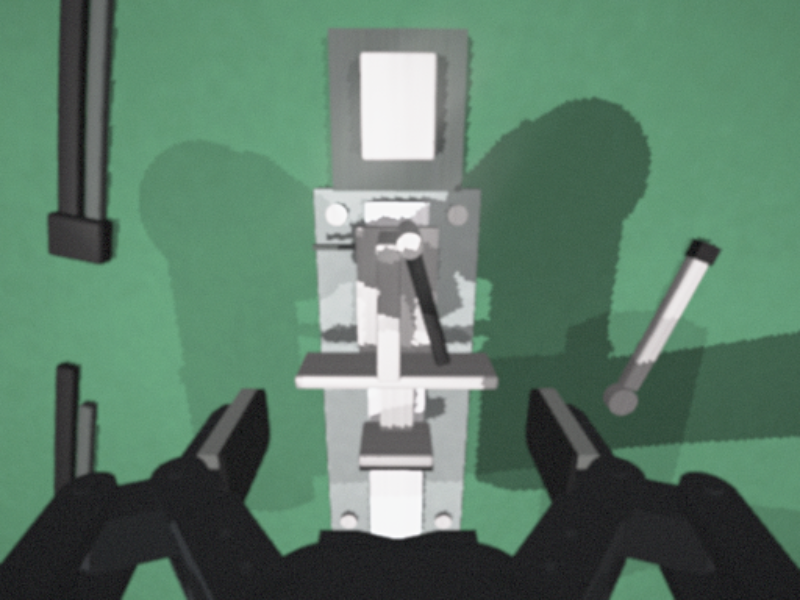

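The view shows the plug seated in the socket block at (398,105). The pointer tip is at (318,245), the lever is open with its tip at (440,360), and the crossbar's near top edge is at row 377. The mark is hidden behind the crossbar, so I'll take it from the scene picture.

Run:
```python
from h import *
c=np.load('w7.npy',allow_pickle=True).item();st=c['st'];Rt=R.from_rotvec(st['ee_rot']).as_matrix()
k=1.5625
yaw=np.degrees(np.arctan2(-Rt[1,0],-Rt[0,0]));print('jig yaw by tool',yaw)
f=lambda px,z:onz(c,np.array(px)/k,z,st)
# block edges
B=f([[329,30],[468,30],[468,188],[331,188],],30);print('block',B.round(1).tolist(),B.mean(0))
P=f([[361,53],[435,53],[438,160],[360,160]],66);print('plug top',P.round(1).tolist(),P.mean(0))
a=B[:2].mean(0)-B[2:].mean(0);byaw=np.degrees(np.arctan2(-a[1],-a[0]));print('block yaw',byaw)
sock=(B.mean(0)+P.mean(0))[:2]/2
ex=np.array([np.cos(np.radians(yaw)),np.sin(np.radians(yaw))]);ey=np.array([-ex[1],ex[0]])
org=sock+120*ex;np.save('jig.npy',np.r_[org,ex]);print('org',org)
J=lambda W:np.c_[(W[:,:2]-org)@ex,(W[:,:2]-org)@ey].round(1).tolist()
print('pointer',J(f([[320,246],[345,246]],27)));print('crossbar',J(f([[297,377],[400,377],[497,377]],65)))
print('lever tip',J(f([[443,362]],72)));print('plate corners',J(f([[313,190],[480,190]],8)))
for n in('scene','side'):
    C=np.load(n+'.npy',allow_pickle=True).item();h=cv2.cvtColor(C['color'],cv2.COLOR_RGB2HSV)
    m=cv2.inRange(h,np.array((12,100,110)),np.array((32,255,255)))
    for q in cv2.findContours(m,cv2.RETR_EXTERNAL,cv2.CHAIN_APPROX_NONE)[0]:
        W=onz(C,q[:,0].mean(0),20)[0]
        if abs(W[:2]-[560,20]).max()<90: print(n,cv2.contourArea(q),cv2.boundingRect(q),W.round(1),J(W[None]))
```

```text
jig yaw by tool 104.05421757641152
block [[618.3, -153.0, 30.0], [551.2, -169.8, 30.0], [529.3, -95.7, 30.0], [601.5, -77.6, 30.0]] [ 575.0634387  -124.04181898   30.        ]
plug top [[596.1, -140.2, 66.0], [565.1, -148.0, 66.0], [552.0, -105.3, 66.0], [586.6, -96.6, 66.0]] [ 574.9711047  -122.51141021   66.        ]
block yaw 104.51507115718051
org [545.87647723  -6.86865053]
pointer [[-49.6, -44.9], [-49.6, -30.6]]
crossbar [[14.0, -54.4], [13.8, 0.8], [13.9, 52.8]]
lever tip [[1.6, 22.7]]
plate corners [[-79.6, -50.7], [-79.6, 48.2]]
scene 17.5 (269, 233, 6, 6) [573.4  34.6  20. ] [[33.5, -36.8]]
side 3.5 (209, 232, 5, 3) [575.8  30.8  20. ] [[29.3, -38.2]]
```

Emit:
arm_command([
  {"x": 0,"y": 0,"z": 0.13,"rx": 0,"ry": 0,"rz": 0,"jaw": 1},
  {"x": 0,"y": 0,"z": 0.26,"rx": 0,"ry": 0,"rz": 0,"jaw": 1},
  {"x": 0,"y": 0,"z": 0.39,"rx": 0,"ry": 0,"rz": 0,"jaw": 1},
  {"x": 0,"y": 0,"z": 0.52,"rx": 0,"ry": 0,"rz": 0,"jaw": 1},
  {"x": 0,"y": 0,"z": 0.65,"rx": 0,"ry": 0,"rz": 0,"jaw": 1},
  {"x": 0,"y": 0,"z": 0.78,"rx": 0,"ry": 0,"rz": 0,"jaw": 1},
  {"x": 0,"y": 0,"z": 0.9,"rx": 0,"ry": 0,"rz": 0,"jaw": 1},
  {"x": 0,"y": 0,"z": 1,"rx": 0,"ry": 0,"rz": 0,"jaw": 1},
  {"x": 0,"y": 0,"z": 1,"rx": 0,"ry": 0,"rz": 0,"jaw": 1},
  {"x": 0,"y": 0,"z": 1,"rx": 0,"ry": 0,"rz": 0,"jaw": 1},
])

```text
time_s: 14.5
ee_pos: [550.1, -27.3, 39.3]
ee_rot: [2.476, -1.933, 0.0]
force: [-0.3, 0.2, 0.6]
opening: 85.5
grasp_force: 0.0
```

Run:
```python
from h import *
c,st=shot('w8');print(st['ee_pos'],st['force'])
save('w8b',cv2.resize(c['color'],(800,600)))
```

```text
[550.08121029 -27.29421364  39.27975869] [-0.2902904   0.23018283  0.58575778]
```

View pics/w8b.png

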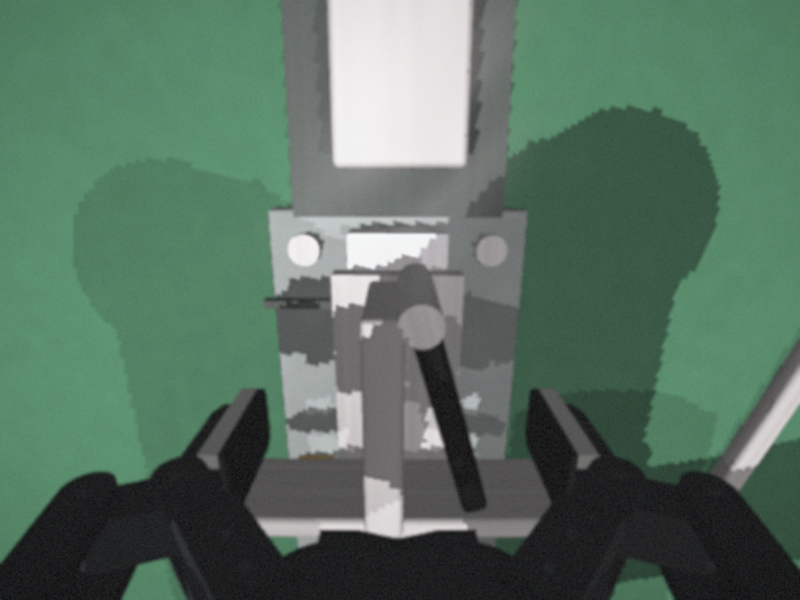

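The wrist view shows the fingers straddling the lever and plate, clear of both. The pointer is at (295,302), and the brass mark peeks out under the crossbar at (315,457). I'm pushing now.

Emit:
arm_command([
  {"x": -0.1,"y": 0,"z": 0.01,"rx": 0,"ry": 0,"rz": 0,"jaw": 1},
  {"x": -0.18,"y": 0,"z": 0.02,"rx": 0,"ry": 0,"rz": 0,"jaw": 1},
  {"x": -0.26,"y": 0,"z": 0.02,"rx": 0,"ry": 0,"rz": 0,"jaw": 1},
  {"x": -0.36,"y": 0,"z": 0.02,"rx": 0,"ry": 0,"rz": 0,"jaw": 1},
  {"x": -0.48,"y": 0,"z": 0.02,"rx": 0,"ry": 0,"rz": 0,"jaw": 1},
  {"x": -0.6,"y": 0,"z": 0.02,"rx": 0,"ry": 0,"rz": 0,"jaw": 1},
  {"x": -0.72,"y": 0,"z": 0.02,"rx": 0,"ry": 0,"rz": 0,"jaw": 1},
  {"x": -0.82,"y": 0,"z": 0.02,"rx": 0,"ry": 0,"rz": 0,"jaw": 1},
  {"x": -0.88,"y": 0,"z": 0.02,"rx": 0,"ry": 0,"rz": 0,"jaw": 1},
  {"x": -0.92,"y": 0,"z": 0.02,"rx": 0,"ry": 0,"rz": 0,"jaw": 1},
])

```text
time_s: 15.55
ee_pos: [527.8, 62.8, 37.6]
ee_rot: [-2.476, 1.932, -0.001]
force: [0.5, -2.9, 1.8]
opening: 85.2
grasp_force: 1.4
```

```bash
cat >> h.py <<'E'
def meas(c,st):
    o=np.load('jig.npy');org,ex=o[:2],o[2:];ey=np.array([-ex[1],ex[0]])
    J=lambda W:np.c_[(W[:,:2]-org)@ex,(W[:,:2]-org)@ey].round(1)
    h=cv2.cvtColor(c['color'],cv2.COLOR_RGB2HSV);m=cv2.inRange(h,np.array((12,90,60)),np.array((34,255,255)))
    for q in cv2.findContours(m,cv2.RETR_EXTERNAL,cv2.CHAIN_APPROX_NONE)[0]:
        if cv2.contourArea(q)<20: continue
        W=J(onz(c,q[:,0],22,st));print('brass bbox',cv2.boundingRect(q),'jig',W.min(0),W.max(0),W.mean(0))
    return J
E
python3 - <<'E'
from h import *
c,st=shot('w9');print(st['ee_pos'],st['force'],st['time_s'])
J=meas(c,st);save('w9b',cv2.resize(c['color'][130:330,120:320],(600,600)))
E
```

```text
[527.80091904  62.77855052  37.56588312] [ 0.54638896 -2.89334052  1.83862993] 15.55
brass bbox (174, 165, 33, 23) jig [ 27.5 -46.4] [ 40.4 -28.4] [ 33.95638298 -37.35319149]
```

View pics/w9b.png

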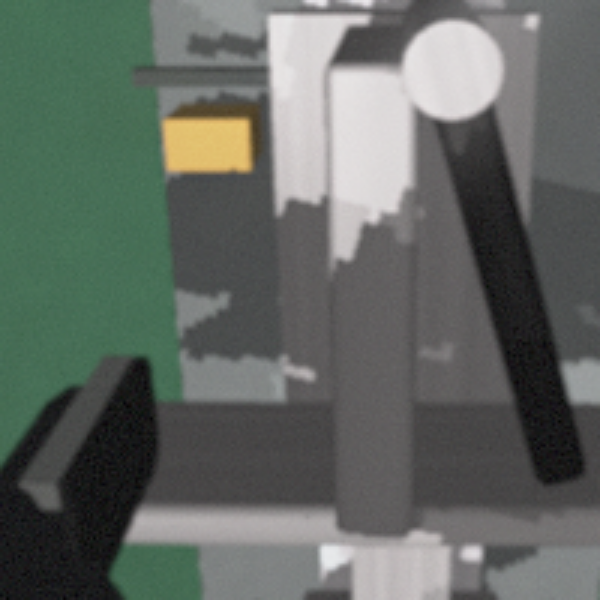

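The crop shows the pointer strip at crop row 76 and the mark's top face at rows 117–172, columns 165–252. The leg has not reached the mark yet, and the lever is open.

Run:
```python
from h import *
c=np.load('w9.npy',allow_pickle=True).item();st=c['st'];J=meas(c,st)
px=lambda a:np.array(a)/3+[120,130]
P=J(onz(c,px([[205,76]]),27,st));M=J(onz(c,px([[205,117],[205,172]]),22,st));print(P,M,M.mean(0)-P)
```

```text
brass bbox (174, 165, 33, 23) jig [ 27.5 -46.4] [ 40.4 -28.4] [ 33.95638298 -37.35319149]
[[ 21.2 -36.5]] [[ 29.8 -38.2]
 [ 40.5 -38.9]] [[13.95 -2.05]]
```

Emit:
arm_command([
  {"x": -0.03,"y": 0,"z": 0,"rx": 0,"ry": 0,"rz": 0,"jaw": 1},
  {"x": -0.06,"y": 0,"z": 0,"rx": 0,"ry": 0,"rz": 0,"jaw": 1},
  {"x": -0.09,"y": 0,"z": 0,"rx": 0,"ry": 0,"rz": 0,"jaw": 1},
  {"x": -0.11,"y": 0,"z": 0,"rx": 0,"ry": 0,"rz": 0,"jaw": 1},
  {"x": -0.13,"y": 0,"z": 0,"rx": 0,"ry": 0,"rz": 0,"jaw": 1},
  {"x": -0.14,"y": 0,"z": 0,"rx": 0,"ry": 0,"rz": 0,"jaw": 1},
  {"x": -0.14,"y": 0,"z": 0,"rx": 0,"ry": 0,"rz": 0,"jaw": 1},
  {"x": -0.14,"y": 0,"z": 0,"rx": 0,"ry": 0,"rz": 0,"jaw": 1},
  {"x": -0.14,"y": 0,"z": 0,"rx": 0,"ry": 0,"rz": 0,"jaw": 1},
  {"x": -0.14,"y": 0,"z": 0,"rx": 0,"ry": 0,"rz": 0,"jaw": 1},
])

```text
time_s: 16.6
ee_pos: [523.7, 75.5, 37.0]
ee_rot: [2.476, -1.933, -0.001]
force: [0.4, -0.5, 0.5]
opening: 85.1
grasp_force: 0.4
```

Run:
```python
from h import *
c,st=shot('w10');print(st['ee_pos'],st['force'],st['time_s'])
J=meas(c,st);g=c['color']
y0=130
print('column profile at col 178..',[(r,g[r,182].tolist()) for r in range(150,196)])
```

```text
[523.724084    75.5036373   37.04210649] [ 0.3765405  -0.46792927  0.45673181] 16.6
brass bbox (172, 159, 30, 6) jig [ 37.3 -46. ] [ 40.2 -29.7] [ 38.471875  -38.0671875]
brass bbox (170, 144, 32, 9) jig [ 29.  -46.4] [ 33.4 -29.4] [ 31.32753623 -37.74057971]
column profile at col 178.. [(150, [153, 130, 83]), (151, [112, 96, 67]), (152, [87, 80, 66]), (153, [72, 74, 70]), (154, [86, 88, 86]), (155, [95, 98, 95]), (156, [92, 96, 93]), (157, [93, 96, 93]), (158, [134, 122, 99]), (159, [193, 163, 105]), (160, [227, 192, 116]), (161, [228, 196, 115]), (162, [231, 199, 118]), (163, [219, 184, 115]), (164, [178, 160, 126]), (165, [135, 134, 131]), (166, [125, 129, 130]), (167, [130, 135, 135]), (168, [126, 131, 130]), (169, [128, 133, 133]), (170, [124, 128, 130]), (171, [128, 132, 131]), (172, [128, 131, 131]), (173, [130, 133, 133]), (174, [128, 130, 130]), (175, [129, 132, 130]), (176, [126, 131, 130]), (177, [131, 132, 134]), (178, [128, 131, 133]), (179, [127, 130, 131]), (180, [129, 132, 133]), (181, [127, 132, 130]), (182, [129, 133, 134]), (183, [132, 135, 134]), (184, [128, 132, 132]), (185, [125, 131, 129]), (186, [114, 116, 117]), (187, [92, 97, 96]), (188, [73, 78, 77]), (189, [76, 80, 77]), (190, [74, 74, 73]), (191, [74, 77, 77]), (192, [77, 78, 79]), (193, [74, 78, 73]), (194, [73, 75, 75]), (195, [72, 73, 73])]
```

The pointer is centred on the mark: strip at rows 153–158, mark top at rows 146–164. I'm starting a slow close.

Emit:
arm_command([
  {"x": 0,"y": 0,"z": 0,"rx": 0,"ry": 0,"rz": 0,"jaw": 0.95},
  {"x": 0,"y": 0,"z": 0,"rx": 0,"ry": 0,"rz": 0,"jaw": 0.9},
  {"x": 0,"y": 0,"z": 0,"rx": 0,"ry": 0,"rz": 0,"jaw": 0.85},
  {"x": 0,"y": 0,"z": 0,"rx": 0,"ry": 0,"rz": 0,"jaw": 0.8},
  {"x": 0,"y": 0,"z": 0,"rx": 0,"ry": 0,"rz": 0,"jaw": 0.75},
  {"x": 0,"y": 0,"z": 0,"rx": 0,"ry": 0,"rz": 0,"jaw": 0.7},
  {"x": 0,"y": 0,"z": 0,"rx": 0,"ry": 0,"rz": 0,"jaw": 0.65},
  {"x": 0,"y": 0,"z": 0,"rx": 0,"ry": 0,"rz": 0,"jaw": 0.6},
  {"x": 0,"y": 0,"z": 0,"rx": 0,"ry": 0,"rz": 0,"jaw": 0.55},
  {"x": 0,"y": 0,"z": 0,"rx": 0,"ry": 0,"rz": 0,"jaw": 0.5},
], squeeze=50)

```text
time_s: 17.65
ee_pos: [523.3, 75.1, 37.3]
ee_rot: [2.474, -1.933, -0.002]
force: [-2.1, -2.1, 3.3]
opening: 42.9
grasp_force: 4.4
```

Run:
```python
from h import *
c,st=shot('w11');print(st['ee_pos'],st['force'],st['opening'],st['grasp_force'])
J=meas(c,st);g=c['color'];print([(r,g[r,182].tolist()) for r in range(144,170)])
```

```text
[523.34711407  75.0969367   37.28813908] [-2.08845721 -2.14311696  3.25109373] 42.8664186953443 4.436733657494187
brass bbox (171, 158, 31, 7) jig [ 36.5 -46.1] [ 39.9 -29.3] [ 38.37575758 -37.93030303]
brass bbox (170, 145, 31, 7) jig [ 29.3 -45.9] [ 32.6 -29.5] [ 31.12461538 -37.55384615]
[(144, [88, 79, 62]), (145, [102, 88, 65]), (146, [157, 132, 84]), (147, [214, 179, 108]), (148, [229, 196, 117]), (149, [220, 186, 110]), (150, [179, 150, 92]), (151, [125, 107, 73]), (152, [83, 77, 65]), (153, [78, 80, 78]), (154, [87, 91, 91]), (155, [91, 96, 90]), (156, [91, 93, 93]), (157, [96, 97, 93]), (158, [147, 129, 97]), (159, [212, 177, 109]), (160, [228, 195, 115]), (161, [227, 195, 114]), (162, [226, 192, 112]), (163, [226, 191, 113]), (164, [204, 174, 119]), (165, [153, 145, 129]), (166, [128, 133, 132]), (167, [127, 132, 132]), (168, [131, 133, 132]), (169, [128, 131, 131])]
```

Emit:
arm_command([
  {"x": 0,"y": 0,"z": 0,"rx": 0,"ry": 0,"rz": 0,"jaw": 0.46},
  {"x": 0,"y": 0,"z": 0,"rx": 0,"ry": 0,"rz": 0,"jaw": 0.42},
  {"x": 0,"y": 0,"z": 0,"rx": 0,"ry": 0,"rz": 0,"jaw": 0.38},
  {"x": 0,"y": 0,"z": 0,"rx": 0,"ry": 0,"rz": 0,"jaw": 0.34},
  {"x": 0,"y": 0,"z": 0,"rx": 0,"ry": 0,"rz": 0,"jaw": 0.3},
  {"x": 0,"y": 0,"z": 0,"rx": 0,"ry": 0,"rz": 0,"jaw": 0.26},
  {"x": 0,"y": 0,"z": 0,"rx": 0,"ry": 0,"rz": 0,"jaw": 0.2},
  {"x": 0,"y": 0,"z": 0,"rx": 0,"ry": 0,"rz": 0,"jaw": 0.1},
  {"x": 0,"y": 0,"z": 0,"rx": 0,"ry": 0,"rz": 0,"jaw": 0.05},
  {"x": 0,"y": 0,"z": 0,"rx": 0,"ry": 0,"rz": 0,"jaw": 0.05},
], squeeze=60)

```text
time_s: 18.7
ee_pos: [525.6, 76.1, 37.6]
ee_rot: [-2.474, 1.932, -0.002]
force: [5.2, -1.8, 0.9]
opening: 18.0
grasp_force: 61.2
```

Emit:
arm_command([
  {"x": 0,"y": 0,"z": 0,"rx": 0,"ry": 0,"rz": 0,"jaw": 0.05},
  {"x": 0,"y": 0,"z": 0,"rx": 0,"ry": 0,"rz": 0,"jaw": 0.05},
  {"x": 0,"y": 0,"z": 0,"rx": 0,"ry": 0,"rz": 0,"jaw": 0.05},
  {"x": 0,"y": 0,"z": 0,"rx": 0,"ry": 0,"rz": 0,"jaw": 0.05},
  {"x": 0,"y": 0,"z": 0,"rx": 0,"ry": 0,"rz": 0,"jaw": 0.05},
  {"x": 0,"y": 0,"z": 0,"rx": 0,"ry": 0,"rz": 0,"jaw": 0.05},
  {"x": 0,"y": 0,"z": 0,"rx": 0,"ry": 0,"rz": 0,"jaw": 0.05},
  {"x": 0,"y": 0,"z": 0,"rx": 0,"ry": 0,"rz": 0,"jaw": 0.05},
  {"x": 0,"y": 0,"z": 0,"rx": 0,"ry": 0,"rz": 0,"jaw": 0.05},
  {"x": 0,"y": 0,"z": 0,"rx": 0,"ry": 0,"rz": 0,"jaw": 0.05},
], squeeze=60)

```text
time_s: 19.7
ee_pos: [525.6, 76.1, 37.6]
ee_rot: [-2.474, 1.932, -0.002]
force: [5.6, -1.4, 1.7]
opening: 18.1
grasp_force: 61.2
```

Run:
```python
from h import *
c,st=shot('w12');print(st['ee_pos'],st['force'],st['opening'],st['grasp_force'])
J=meas(c,st);g=c['color'];print([(r,int(g[r,182,0]),int(g[r,182,2])) for r in range(140,172)])
```

```text
[525.62702305  76.12833602  37.58647415] [ 5.56615481 -1.3513051   1.74620272] 18.12407593387838 61.19506627321243
brass bbox (175, 158, 31, 6) jig [ 37.  -46.4] [ 39.9 -29.6] [ 38.4609375 -38.025    ]
brass bbox (175, 144, 32, 8) jig [ 29.3 -45.9] [ 33.2 -28.8] [ 31.30714286 -37.32428571]
[(140, 127, 130), (141, 122, 121), (142, 105, 95), (143, 94, 67), (144, 100, 62), (145, 154, 80), (146, 212, 107), (147, 215, 108), (148, 162, 86), (149, 120, 69), (150, 105, 59), (151, 92, 59), (152, 79, 67), (153, 88, 89), (154, 90, 93), (155, 92, 92), (156, 88, 91), (157, 101, 90), (158, 162, 100), (159, 219, 111), (160, 228, 115), (161, 227, 113), (162, 226, 117), (163, 201, 117), (164, 152, 126), (165, 123, 127), (166, 126, 131), (167, 127, 131), (168, 126, 129), (169, 126, 129), (170, 128, 131), (171, 130, 134)]
```

The pads hold 18.1 mm at 61 N with the lever closed. The pointer strip (rows 152–157) is centred on the mark (rows 145–164). I'm handing in.

```bash
python3 -c "
from plant import ticket
print(ticket.hand_in())"
```

```text
the job is handed in; nothing more can be done
None
```

Job handed in at about 20 s: the plug is home in the socket and released, and the lever is squeezed closed and still gripped (61 N) with the pointer centred on the mark. I viewed 11 pictures, one over the limit of 10.

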